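# Set and lock the margin knob of a card punch, then load the card pack

## Robot

A 7-joint arm with a two-finger parallel gripper is mounted at the origin on a cart in front of the work surface, level with it; the furniture and walls round the work are solid. World frame = base frame: x ahead of the robot, y to its left, z up, the work surface at z = 0. Lengths are in m, angles in rad, forces in N, time in s.
With the tool pointing down it reaches from about 0.425 to 0.875 m from the base axis. Payload 8.4 kg.
Tool frame: the origin (TCP) lies on the centre line of the jaws, within the pads' length; the fingertips stand 25 mm ahead of it and the grasp point (between the pads) lies 6 mm ahead of it; z points along the fingers, y is the line along which they close (so a half turn about z gives the same grasp; the last joint's range is limited). The gripper opens to 87 mm and grips with 3 to 60 N. Pads are 19 mm wide; open, the fingers measure 117 mm over their backs; the gripper's body (75 mm by 190 mm) begins 51 mm behind the grasp point.
Start: joints at [-1.445, 0.333, 0.04, 1.465, -0.013, 1.343, -0.059], TCP at [0.145, 0.634, 0.248] pointing down, gripper open.
Joint ranges: [-2.58, 2.58], [-0.38, 2.09], [-1.3, 1.39], [0.25, 2.4], [-1.5, 4.64], [0.08, 2.09], [-2.65, 2.65]. Speed limits (rad/s): [2.22, 2.22, 2.79, 2.79, 3.14, 3.14, 3.14].

## Interface

Orientations are given as a unit quaternion [w, x, y, z].
In Python, from workcell import env, solver, optics, hand_in gives the robot as it stands. Calls block until the motion is done:
- env.goto(position, orientation): joint-space move of the TCP to a pose.
- env.servo_line(position, rotation=None, feed=0.15, force_limit=None): straight line of the TCP; rotation=None keeps the orientation; feed is the mean speed in m/s. With force_limit (N) it stops when the force on the tool has changed by that much, and returns True; else False.
- env.movej(angles): joint-space move.
- env.let_go() and env.gripper_close(grip_force=None): open the fingers fully, or close them until they stop; grip_force is the grip in N (None keeps the last).
- env.hold(seconds).
- solver.ik(position, orientation): joint angles nearest the present ones, or None.
- env.get_obs(): the state.
- optics.read_camera(name): name is "scene" or "top" or "wrist"; returns (picture, depth): 420x560x3 uint8, red, green, blue; 420x560 float32, m along the optical axis (not along the pixel's ray), 0 where there is no reading.
- optics.calibration(name): a dict with "fx", "fy", "cx", "cy" (pixels), "world_to_cam" (4x4, takes a point from world to camera coordinates); the wrist camera has in their place "mount" (4x4, takes a point from camera to tool coordinates, whose origin is the TCP and whose axes are the flange's). Camera axes: x right, y up, looking along -z (the intrinsics and any distortion apply to the point x, -y, -z); pixel columns grow to the right and rows downward; lengths in m; the calibration is good to about 2 mm. A picture is of the moment at which its call begins: read the wrist's pose just before it. calibration takes no time and is no camera call.
A pose or a line that the arm cannot do raises env.MotionError and nothing moves.
- hand_in(): hands the job in; it is judged then, once.
The state is a dict: "time": time; "joint_pos": joint angles; "qd": joint speeds; "joint_torque": joint torques, N m; "position": TCP position; "eef_rot": TCP orientation; "ft_force": force on the tool from outside, world axes, zero at the start; "ft_torque": the same for the moment, N m; "opening": finger opening in m; "finger_force": force on a finger pad.
Only numpy, scipy, OpenCV 4.12 (cv2) and the standard library are available. Lean on these libraries where they do the work, as an engineer would, in place of code of your own. Each camera call takes 0.05 s, during which the arm holds its last target. There are 200 camera calls.

## Task

Get the card punch ready: turn the margin knob until its nose points at the raised tab on the ring, then pull the knob straight out to its stop so that it locks there. Then push the pack of cards along the feed channel until it is fully home against the stop in the throat, and leave the other things on the cabinet where they are.

Things in the scene. Friction and masses are not known exactly. Their poses are not given: they have to be found in the camera images.
- card_punch: Fixed desktop card punch, 260 x 150 x 145 mm: grey base, black wedge head. Origin on the cabinet top; it runs from x = -140 mm (front, towards the robot) to x = +120 mm. The head, over x = -15 mm to +120 mm, has a flat top panel that slopes 35 degrees, rising away from the front. The knob's axis is the panel's normal, outward (-0.574, 0, 0.819) in the punch frame.
- punch_stop (a point): Foot of the steel stop in the throat, mid-channel, on the channel's floor (12 mm above the cabinet top), 18 mm ahead of the punch's origin; same axes as the punch. The channel runs 158 mm from here to its open front, along -x, between guides 12 mm high with inner faces at y = +-45.5 mm. The head overhangs the channel's last 33 mm, 26 mm above its floor.
- knob_grip (a point): On the knob's axis in the upper part of its bar, the place to grip. Bar 46 mm long, 14 wide; its top is 11 mm above this point along the axis, its foot, on a round skirt 48 mm across, 24 mm below; ring and tab lie lower still. z points outward along the axis, x along the bar to the nose, y across the bar; at knob_turn 0, x points straight up the slope. Moves 10 mm out with the knob.
- knob_nose (a point): Tip of the small pointer nose that juts from the knob's skirt at one end of the bar, 33.5 mm from the knob's axis, 27 mm below knob_grip along the axis. Same axes as knob_grip.
- mark_tab (a point): Top of the raised tab (10 x 5 x 9 mm) on the metal ring round the knob, 38.5 mm from the knob's axis. Its x axis points from the knob's axis out through the tab, z outward along the axis. The ring is very stiff (over 5 N m) and is not to be turned; the tab's angle differs each time.
- mark_ring (a joint): Angle of the ring with the tab about the knob's axis, rad; 0: the tab is straight up the slope; grows counter-clockwise as seen looking at the panel from outside.
- knob_turn (a joint): Angle of the knob, rad, same zero and sense as mark_ring: the nose points at the tab when the two are equal. While the knob is in it turns freely (friction 0.04 N m) and stays where it is left.
- knob_pull (a joint): How far the knob is pulled out along its axis, m: 0 in, 0.010 out at the stop. No spring, friction 4 N. Pulling engages a spline with notches every 20 degrees, one exactly at the tab; within some 8 degrees of a notch the knob is drawn into it. Out, it can turn only about 3 degrees either way. It can be pushed in and turned again.
- card_pack: Loose banded pack of white cards lying flat in the feed channel, 65 (x) x 85 (y) x 16 mm, 0.06 to 0.13 kg; origin at the centre of its underside, x along the channel towards the stop (up to 2 degrees off at the start). Fully home its origin is 32.5 mm and its front face 65 mm before punch_stop.
- eraser: Bystander: eraser 48 x 23 x 13 mm beside the punch; origin under its centre.
- binder_clip: Bystander: black binder clip 36 x 32 x 27 mm beside the punch; origin under its centre.
- mug: Bystander: white mug, 92 x 127 x 95 mm; origin under its centre.
- stapler: Bystander: stapler 148 x 37 x 40 mm; origin under its centre.
- tape_dispenser: Bystander: tape dispenser 148 x 53 x 70 mm; origin under its centre.
- calculator: Bystander: calculator 125 x 76 x 14 mm; origin under its centre.
- tower_front (a point): Fixed equipment to keep clear of: foot of the front right corner of the tower computer (as seen from the robot), which never moves. The tower goes 190 mm left (+y), 450 mm back (+x) and 410 mm up from here; to its right stands a battery backup, 225 mm tall, over y = 0.21 to 0.33 m from about x = 0.50 m back.

How it is judged:
By the outcome, as a careful person would: the job done as asked, in the order asked, and still so for the second after the job is handed in, with the robot touching nothing.
It also fails if it takes over 54 s, if anything falls off the work surface, if the arm or the gripper's body presses on something with over 40 N, if the wrist force passes 120 N, or if a joint passes its speed limit or range.

## Working session

There is one attempt and no reset: what is moved stays moved. The work goes in short steps, each a Python script; the robot and the scene stay as the last script left them, time stands still between calls to the robot, and variables do not carry over. Pictures are saved under pics/ and viewed, at most 10 in all, crops included, and the job is handed in when it is done.

```bash
ls; mkdir -p pics; cat > h.py <<'E'
import numpy as np, cv2
from workcell import env, solver, optics, hand_in
from scipy.spatial.transform import Rotation as R
def q2R(q): return R.from_quat([q[1],q[2],q[3],q[0]]).as_matrix()
def R2q(M): q=R.from_matrix(M).as_quat(); return [q[3],q[0],q[1],q[2]]
def shot(name,fn=None):
    o=env.get_obs(); im,d=optics.read_camera(name); c=optics.calibration(name)
    if 'world_to_cam' in c: T=np.linalg.inv(np.array(c['world_to_cam']))
    else:
        W=np.eye(4); W[:3,:3]=q2R(o['eef_rot']); W[:3,3]=o['position']; T=W@np.array(c['mount'])
    if fn: cv2.imwrite(fn,im[:,:,::-1])
    return im,d,c,T
def pts(d,c,T):
    v,u=np.mgrid[:d.shape[0],:d.shape[1]]
    P=np.stack([(u-c['cx'])/c['fx']*d,-(v-c['cy'])/c['fy']*d,-d],-1)
    return P@T[:3,:3].T+T[:3,3]
E
python3 - <<'E'
from h import *
for n in ['scene','top']:
    im,d,c,T=shot(n,f'pics/{n}.png'); np.savez(f'{n}.npz',im=im,d=d,T=T); print(n,{k:v for k,v in c.items() if k not in('world_to_cam',)},T.round(3).tolist(),(d>0).mean())
c=optics.calibration('wrist');print(c); o=env.get_obs();print(o['time'],o['position'],o['eef_rot'],o['opening'])
E
```

```text
pics
scene {'fx': 413.5679442935174, 'fy': 413.5679442935174, 'cx': 278.0132586962447, 'cy': 207.82892338154423} [[0.54, 0.345, -0.768, -0.445], [-0.842, 0.197, -0.503, -0.524], [-0.023, 0.918, 0.397, 0.597], [0.0, 0.0, 0.0, 1.0]] 0.9961819727891157
top {'fx': 454.4917794981624, 'fy': 454.4917794981624, 'cx': 283.7435597837722, 'cy': 206.99855465510208} [[0.023, 0.986, -0.167, 0.344], [-1.0, 0.026, 0.015, 0.112], [0.02, 0.166, 0.986, 1.199], [0.0, 0.0, 0.0, 1.0]] 0.9959778911564626
{'fx': 303.3309241283748, 'fy': 303.3309241283748, 'cx': 277.8657888637389, 'cy': 208.7399457525823, 'mount': array([[-1.98425882e-04,  9.54082087e-01,  2.99545207e-01,
         8.22104138e-02],
       [ 9.99999809e-01,  3.64588868e-04, -4.98829094e-04,
         7.64429095e-04],
       [-5.85134751e-04,  2.99545051e-01, -9.54081978e-01,
        -1.37028364e-01],
       [ 0.00000000e+00,  0.00000000e+00,  0.00000000e+00,
         1.00000000e+00]])}
0.1 [0.14484407 0.63325322 0.24673467] [-2.37813257e-05  1.12174597e-01  9.93688234e-01 -7.42960333e-04] 0.08706364996318218
```

View pics/scene.png

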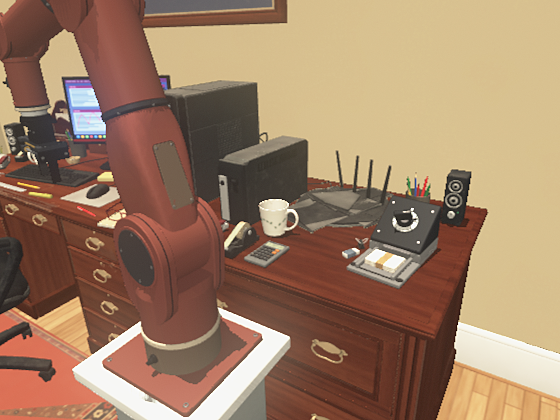

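View pics/top.png

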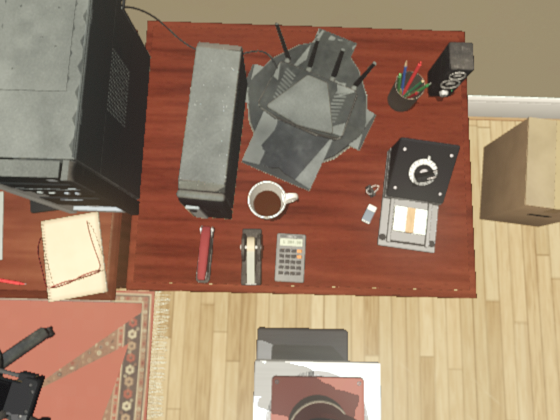

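The scene view shows the punch at about (395,245), with the card pack at (383,262). The top view shows the panel at (422,170), the knob at (423,172), the channel at (408,222), the eraser at (370,214) and the clip at (373,189).

```bash
python3 - <<'E'
from h import *
c=optics.calibration('top'); z=np.load('top.npz'); P=pts(z['d'],c,z['T']); im=z['im']
for n,(u,v) in dict(tower=(140,205),tower2=(75,150),bat=(200,205),bat2=(235,215),mug=(267,200),eraser=(370,214),clip=(373,189),knob=(423,172),pack=(400,218),base=(385,240),cal=(290,260),speaker=(452,60),pot=(403,95),router=(370,65),table=(350,270)).items(): print(n,P[v,u].round(3))
# panel plane
reg=P[140:205,385:460].reshape(-1,3); reg=reg[(reg[:,2]>.04)]
best=0;rng=np.random.default_rng(0)
for _ in range(500):
    a=reg[rng.choice(len(reg),3,False)]; n=np.cross(a[1]-a[0],a[2]-a[0]); 
    if np.linalg.norm(n)<1e-6: continue
    n/=np.linalg.norm(n); k=abs((reg-a[0])@n)<.002
    if k.sum()>best: best=k.sum(); K=k
q=reg[K]; m=q.mean(0); n=np.linalg.svd(q-m)[2][2]; n*=np.sign(n[2]); print('panel',n,m,best,len(reg),'yaw',np.arctan2(-n[1],-n[0]))
h=((P-m)@n); 
# base region
mask=((P[...,2]>.006)&(P[...,2]<.04)).astype(np.uint8); mask[:190]=0; mask[255:]=0; mask[:,:378]=0;mask[:,445:]=0
Q=P[mask>0]; r=cv2.minAreaRect((Q[:,:2]*1000).astype(np.float32)); print(r, Q[:,2].min())
r=cv2.minAreaRect((q[:,:2]*1000).astype(np.float32)); print('panelrect',r)
crop=cv2.resize(im[130:260,360:470],None,fx=5,fy=4.6,interpolation=cv2.INTER_CUBIC); cv2.imwrite('pics/crop.png',crop[:,:,::-1])
E
```

```text
tower [0.542 0.475 0.001]
tower2 [0.572 0.476 0.405]
bat [0.516 0.286 0.18 ]
bat2 [0.521 0.222 0.   ]
mug [0.558 0.138 0.036]
eraser [ 0.532 -0.135  0.013]
clip [ 0.603 -0.148 -0.003]
knob [ 0.623 -0.245  0.12 ]
pack [ 0.52  -0.21   0.032]
base [ 0.464 -0.176  0.008]
cal [0.344 0.112 1.199]
speaker [ 0.893 -0.307  0.171]
pot [ 0.861 -0.225  0.031]
router [ 0.883 -0.11   0.151]
table [ 0.384 -0.085 -0.002]
panel [-0.57090616  0.06844397  0.81815743] [ 0.63425765 -0.24920546  0.09618822] 1873 3755 yaw -0.11931708609450323
((514.336181640625, -245.18426513671875), (177.97862243652344, 162.69761657714844), 87.48280334472656) 0.006076273347333627
panelrect ((633.1478881835938, -249.76565551757812), (148.03857421875, 130.20004272460938), 82.97383117675781)
```

View pics/crop.png

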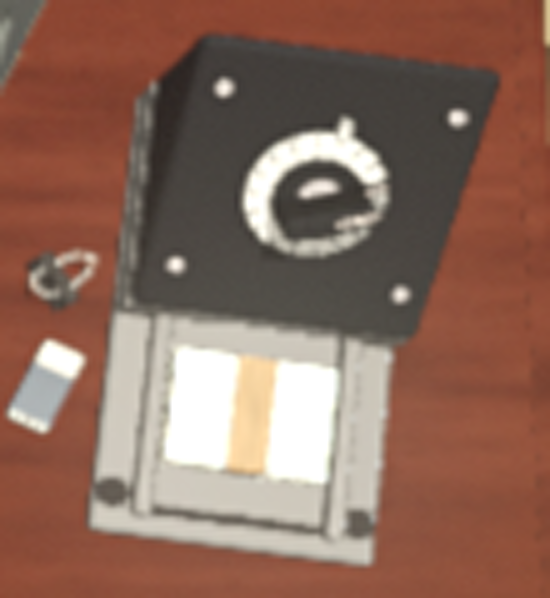

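The crop shows the tab just clockwise of up-slope at (345,125), the nose at lower right near (365,215), and the pack at (250,410). Next I'll check the arm's reachability and plan the transfer.

```bash
cat >> h.py <<'E'
yaw=-0.119
U=np.array([np.cos(yaw),np.sin(yaw),0]); V=np.array([-np.sin(yaw),np.cos(yaw),0]); Z=np.array([0,0,1.])
N=-0.5736*U+0.8192*Z; S=0.8192*U+0.5736*Z   # panel normal, up-slope
def knobR(phi):
    "tool z=-N; tool x at angle phi (ccw from outside) from up-slope"
    x=np.cos(phi)*S+np.sin(phi)*np.cross(N,S); z=-N; return np.stack([x,np.cross(z,x),z],1)
E
python3 - <<'E'
from h import *
q0=env.get_obs()['joint_pos']; print(R.from_quat(np.roll(env.get_obs()['eef_rot'],-1)).as_matrix().round(2).tolist())
K=np.array([.615,-.247,.13])
def down(a): # tool x at azimuth a
    x=np.array([np.cos(a),np.sin(a),0]); z=-Z; return np.stack([x,np.cross(z,x),z],1)
for az,r,zz in [(1.3,.45,.42),(-.38,.45,.42)]:
    for t in (0,np.pi/2,np.pi,-np.pi/2):
        print(az,t,np.round(solver.ik([r*np.cos(az),r*np.sin(az),zz],R2q(down(az+t))),2) if solver.ik([r*np.cos(az),r*np.sin(az),zz],R2q(down(az+t))) is not None else None)
for t in range(-180,180,30):
    for h in (.12,.01):
        q=solver.ik(list(K+N*h),R2q(knobR(np.radians(t)))); print(t,h,None if q is None else np.round(q,2))
E
```

```text
[[-0.97, 0.22, -0.0], [0.22, 0.97, -0.0], [-0.0, -0.0, -1.0]]
1.3 0 [-1.58 -0.12  0.16  1.62  0.02  1.64 -1.69]
1.3 1.5707963267948966 [-1.45 -0.11  0.04  1.61  0.01  1.64 -0.1 ]
1.3 3.141592653589793 [-1.3  -0.11 -0.09  1.61 -0.01  1.64  1.48]
1.3 -1.5707963267948966 None
-0.38 0 [ 0.02 -0.13  0.23  1.62  0.03  1.65 -1.7 ]
-0.38 1.5707963267948966 [-0.34 -0.17  0.54  1.63  0.09  1.65 -0.19]
-0.38 3.141592653589793 [-0.32 -0.17  0.52  1.63  0.08  1.65  1.39]
-0.38 -1.5707963267948966 None
-180 0.12 [-0.55 -0.25  0.9   2.15  0.07  0.55  1.8 ]
-180 0.01 [ 0.72  0.16 -0.34  2.07 -0.32  0.35  2.12]
-150 0.12 [-0.55 -0.25  0.9   2.15  0.07  0.55  2.32]
-150 0.01 [ 1.06  0.2  -0.71  2.06 -0.09  0.34  2.45]
-120 0.12 None
-120 0.01 [-0.69  0.31  1.25  2.13 -1.09  0.55 -2.47]
-90 0.12 [ 0.81 -0.08 -0.35  2.1  -0.41  0.57 -2.52]
-90 0.01 [-0.69  0.31  1.25  2.13 -1.09  0.55 -1.95]
-60 0.12 [ 0.4  -0.09  0.04  2.12 -0.34  0.56 -2.06]
-60 0.01 [-0.69  0.31  1.25  2.13 -1.09  0.55 -1.43]
-30 0.12 [ 0.01 -0.13  0.41  2.13 -0.24  0.55 -1.61]
-30 0.01 [-0.54  0.22  1.04  2.12 -0.91  0.47 -1.04]
0 0.12 [-0.77 -0.37  1.05  2.15  0.34  0.59 -1.57]
0 0.01 [-0.54  0.22  1.04  2.12 -0.91  0.47 -0.51]
30 0.12 [-0.55 -0.25  0.9   2.15  0.07  0.55 -0.82]
30 0.01 [-0.54  0.22  1.04  2.12 -0.91  0.47  0.01]
60 0.12 [-0.55 -0.25  0.9   2.15  0.07  0.55 -0.29]
60 0.01 [-0.54  0.22  1.04  2.12 -0.91  0.47  0.54]
90 0.12 [-0.55 -0.25  0.9   2.15  0.07  0.55  0.23]
90 0.01 [-0.36  0.17  0.83  2.12 -0.79  0.42  0.96]
120 0.12 [-0.55 -0.25  0.9   2.15  0.07  0.55  0.75]
120 0.01 [ 0.    0.14  0.43  2.1  -0.63  0.38  1.34]
150 0.12 [-0.55 -0.25  0.9   2.15  0.07  0.55  1.28]
150 0.01 [ 0.36  0.14  0.04  2.09 -0.49  0.36  1.74]
```

```bash
python3 - <<'E'
from h import *
env.movej([-1.45,-.11,.04,1.61,.01,1.64,-.1])
env.movej([.36,-.11,.04,1.61,.01,1.64,.1])
K=np.array([.615,-.247,.13])
p=K+N*.12; q=solver.ik(list(p),R2q(knobR(np.radians(85)))); print(np.round(q,2))
env.goto(list(p),R2q(knobR(np.radians(85))))
o=env.get_obs(); print(o['time'],o['joint_pos'].round(2) if hasattr(o['joint_pos'],'round') else o['joint_pos'],o['position'])
im,d,c,T=shot('wrist','pics/w1.png'); np.savez('w1.npz',im=im,d=d,T=T)
E
```

```text
[ 0.29 -0.1   0.14  2.12 -0.32  0.56  0.46]
4.6583 [ 0.29 -0.1   0.14  2.12 -0.32  0.56  0.46] [ 0.54729348 -0.23842713  0.22931336]
```

View pics/w1.png

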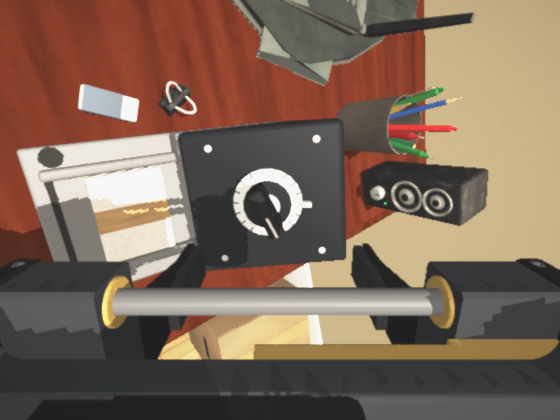

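The wrist picture shows the panel, with the ring centred at about (268,203), the tab at about (307,204), and the bar and nose line running from about (262,190) to (276,236). The pack sits at (130,210), under the head's edge.

```bash
cat >> h.py <<'E'
def panel(P,box):
    v0,v1,u0,u1=box; reg=P[v0:v1,u0:u1].reshape(-1,3); n=N; 
    h=reg@n; hist,e=np.histogram(h,bins=np.arange(h.min(),h.max(),.002)); i=hist.argmax(); 
    for _ in range(3):
        k=abs(reg@n-(e[i]+.001 if _==0 else off))<(.006 if _==0 else .0025); q=reg[k]; m=q.mean(0); n=np.linalg.svd(q-m,full_matrices=False)[2][2]; n=n*np.sign(n[2]); off=m@n
    return n,m
def raydirs(c,T):
    v,u=np.mgrid[:420,:560]; D=np.stack([(u-c['cx'])/c['fx'],-(v-c['cy'])/c['fy'],-np.ones(u.shape)],-1); return D@T[:3,:3].T
def onplane(c,T,n,m,h):
    D=raydirs(c,T); return T[:3,3]+D*(((m+n*h-T[:3,3])@n)/(D@n))[...,None]
E
python3 - <<'E'
from h import *
z=np.load('w1.npz'); im,d,T=z['im'],z['d'],z['T']; c=optics.calibration('wrist'); P=pts(d,c,T)
n,m=panel(P,(130,255,190,340)); print(n,N,m,'yaw',np.arctan2(-n[1],-n[0]))
H=(P-m)@n
s=n*0; up=Z-n*(n@Z); up/=np.linalg.norm(up); left=np.cross(n,up)
hsv=cv2.cvtColor(im,cv2.COLOR_RGB2HSV)
ring=((im.min(-1)>150)&(np.hypot(*(np.indices(im.shape[:2])-np.array([203,268])[:,None,None]))<60)).astype(np.uint8)
r0=ring.copy(); print('ring heights',np.percentile(H[ring>0],[5,25,50,75,95]).round(4),ring.sum())
# knob: height map
kn=(H>.015)&(np.hypot(*(np.indices(im.shape[:2])-np.array([203,268])[:,None,None]))<60)
hk=H[kn]; print('knob heights',np.percentile(hk,[5,25,50,75,95,100]).round(4),kn.sum())
def uv(X): return np.stack([(X-m)@up,(X-m)@left],-1)*1000
top=kn&(H>np.percentile(hk,99)-.006); q=uv(P[top]); print('top',top.sum(),cv2.minAreaRect(q.astype(np.float32)),q.mean(0))
crop=cv2.resize(im[150:260,215:325],None,fx=5,fy=5,interpolation=cv2.INTER_CUBIC); cv2.imwrite('pics/c1.png',crop[:,:,::-1])
hm=np.clip(H[150:260,215:325]*1000*4,0,255).astype(np.uint8); hm=cv2.resize(hm,None,fx=5,fy=5,interpolation=cv2.INTER_NEAREST)
cv2.imwrite('pics/c1h.png',np.hstack([cv2.resize(crop,(400,400))[:,:,::-1],cv2.cvtColor(cv2.resize(hm,(400,400)),cv2.COLOR_GRAY2BGR)]))
rr=uv(onplane(c,T,n,m,float(np.median(H[ring>0])))[ring>0]); np.save('rr.npy',rr)
print('ring ellipse',cv2.minEnclosingCircle(rr.astype(np.float32)), 'hull fit', cv2.fitEllipse(cv2.convexHull(rr.astype(np.float32))))
E
```

```text
[-0.57070067  0.06674741  0.81844091] [-0.56954342  0.06809741  0.8192    ] [ 0.62996665 -0.2370486   0.09292706] yaw -0.11642801019728787
ring heights [0.0012 0.0047 0.0053 0.0061 0.0182] 1958
knob heights [0.018  0.0384 0.0478 0.0487 0.0502 0.2955] 1248
top 61 ((18.942171096801758, 72.0664291381836), (0.0, 0.0), 0.0) [18.94217059 72.0664319 ]
ring ellipse ((5.77601432800293, -11.660320281982422), 39.10577392578125) hull fit ((4.271190643310547, -12.86076545715332), (69.41217803955078, 76.9977798461914), 62.389732360839844)
```

View pics/c1h.png

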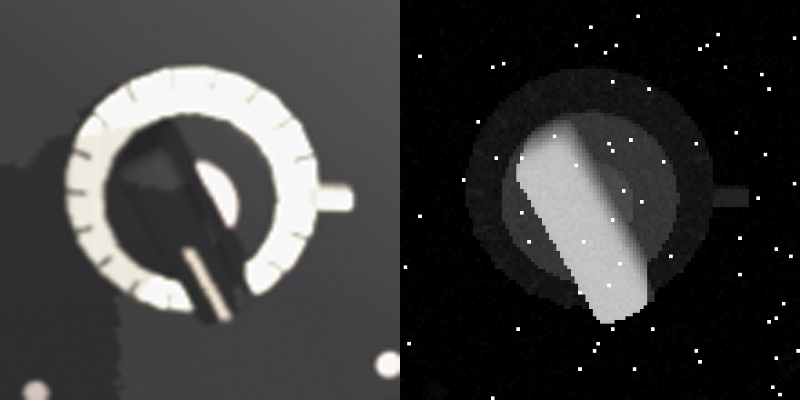

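The picture and height map show the bar (top about 48 mm above the panel) pointing to lower right, with the white pointer line at its lower end (210,285). The tab is at (335,197) on the ring's right.

```bash
cat >> h.py <<'E'
def measure(im,d,c,T,box,cen,rad=60):
    d=cv2.medianBlur(d,3); P=pts(d,c,T); n,m=panel(P,box); H=(P-m)@n
    near=np.hypot(*(np.indices(d.shape)-np.array(cen[::-1])[:,None,None]))<rad
    up=Z-n*(n@Z); up/=np.linalg.norm(up); left=np.cross(n,up)
    uv=lambda X: np.stack([(X-m)@up,(X-m)@left],-1)*1000
    hk=H[near&(H>.035)&(H<.07)]; ht=np.median(hk)
    bar=uv(P[near&(abs(H-ht)<.003)]).astype(np.float32); rc=cv2.minAreaRect(bar)
    e=np.linalg.svd(bar-bar.mean(0),full_matrices=False)[2][0]; ab=np.degrees(np.arctan2(e[1],e[0]))
    rg=(near&(H>.0025)&(H<.025)); q=uv(P[rg]); 
    ctr=np.array(rc[0])
    rad_=np.hypot(*(q-ctr).T)
    tab=q[(rad_>34.5)&(rad_<46)]
    w=near&(im.min(-1)>140)&(H<.012); w3=uv(P[w])
    return dict(n=n,m=m,up=up,left=left,top=ht,rect=rc,bar=ab,ctr=ctr,q=q,tab=tab,H=H,P=P)
E
python3 - <<'E'
from h import *
z=np.load('w1.npz'); c=optics.calibration('wrist')
r=measure(z['im'],z['d'],c,z['T'],(130,255,190,340),(268,203))
print({k:r[k] for k in('top','rect','bar','ctr')})
q=r['q']; rad=np.hypot(*(q-r['ctr']).T); print(np.percentile(rad,[50,90,95,99,100]).round(1))
# ring outer boundary circle fit
from scipy.optimize import least_squares
a=np.arctan2(*(q-r['ctr']).T[::-1]); B=[]
for k in np.arange(-np.pi,np.pi,.1):
    s=(a>=k)&(a<k+.1)&(rad<45)
    if s.sum()>3: B.append(q[s][rad[s].argmax()])
B=np.array(B); f=least_squares(lambda p:np.hypot(B[:,0]-p[0],B[:,1]-p[1])-p[2],[*r['ctr'],33],loss='soft_l1',f_scale=.5); print('ringfit',f.x)
C=f.x[:2]; rad=np.hypot(*(q-C).T); t=q[(rad>f.x[2]+2)&(rad<46)]-C; print('tab',len(t),t.mean(0),np.degrees(np.arctan2(t[:,1].mean(),t[:,0].mean())))
print('world axis pt at panel', r['m']+(r['up']*C[0]+r['left']*C[1])/1000, 'bar ctr', r['m']+(r['up']*r['ctr'][0]+r['left']*r['ctr'][1])/1000)
print(r['n'])
E
```

```text
{'top': np.float64(0.04831408726587391), 'rect': ((0.18946170806884766, -10.281789779663086), (14.022159576416016, 45.704959869384766), 22.379987716674805), 'bar': np.float32(-67.66657), 'ctr': array([  0.18946171, -10.28178978])}
[26.5 32.9 33.7 39.  43.3]
ringfit [  0.52966418 -11.22591958  34.12652625]
tab 40 [39.35635214 -3.6927188 ] -5.360242151209725
world axis pt at panel [ 0.62911893 -0.24827117  0.09326334] bar ctr [ 0.62895233 -0.24730104  0.09306788]
[-0.57064732  0.06690949  0.81846488]
```

```bash
cat >> h.py <<'E'
A0=np.array([.6290,-.2476,.0931])  # knob axis at panel
def st(tag):
    o=env.get_obs(); M=q2R(o['eef_rot']); print(tag,'t',round(o['time'],2),'ftool',(M.T@o['ft_force']).round(1),'tq',(M.T@o['ft_torque']).round(2),'op',round(o['opening']*1e3,1),'ff',np.round(o['finger_force'],1),'h',round(float((o['position']-A0)@N)*1e3,1),'j7',round(o['joint_pos'][6],3)); return o
E
python3 - <<'E'
from h import *
M=R2q(knobR(np.radians(-67.7+180)))
env.goto(list(A0+N*.13),M); st('above')
print(env.servo_line(list(A0+N*.0435),feed=.1,force_limit=8)); st('down')
env.gripper_close(12); st('grip')
E
```

```text
above t 5.27 ftool [-0.3 -0.7 -0.5] tq [ 0.68  0.11 -0.06] op 87.2 ff 0.0 h 130.4 j7 0.969
False
down t 6.28 ftool [0.3 0.6 0.2] tq [ 0.64  0.2  -0.06] op 87.0 ff 0.0 h 43.9 j7 1.161
grip t 7.45 ftool [ 1.2 -2.4 -9.7] tq [ 1.17  0.36 -0.03] op 13.7 ff 16.0 h 43.9 j7 1.162
```

```bash
python3 - <<'E'
from h import *
env.gripper_close(25); o=st('g')
for k in (.5,1):
    q=np.array(o['joint_pos']); q[6]+=np.radians(62.3)*k; env.movej(list(q)); p=st('turn')
print((p['position']-o['position']).round(4))
im,d,c,T=shot('wrist','pics/w2.png'); np.savez('w2.npz',im=im,d=d,T=T)
E
```

```text
g t 7.67 ftool [  1.3  -1.6 -10. ] tq [ 1.16  0.46 -0.06] op 13.9 ff 29.1 h 43.9 j7 1.162
turn t 8.25 ftool [ 1.7 -2.8 -5. ] tq [ 1.18  0.92 -0.08] op 14.2 ff 27.9 h 44.0 j7 1.702
turn t 8.83 ftool [ 3.1 -4.4 -4.6] tq [ 0.81  1.53 -0.05] op 13.6 ff 27.9 h 44.0 j7 2.246
[-0.0009 -0.001  -0.0005]
```

View pics/w2.png

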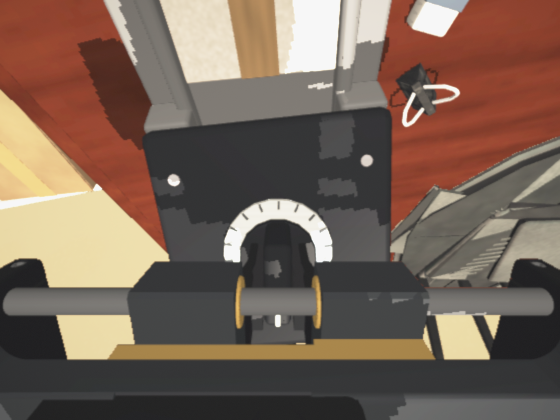

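The wrist picture shows the fingers holding the bar, now roughly along the slope; the tab is hidden behind the gripper. Next comes the pull.

```bash
python3 - <<'E'
from h import *
env.gripper_close(40); o=st('g'); p=np.array(o['position'])
print(env.servo_line(list(p+N*.014),feed=.03,force_limit=22)); o=st('pulled'); print(np.round((o['position']-p)@N*1e3,2))
env.let_go(); st('open')
p=np.array(env.get_obs()['position']); env.servo_line(list(p+N*.085),feed=.15)
env.goto(list(A0+N*.14),R2q(knobR(np.radians(85)))); st('look')
im,d,c,T=shot('wrist','pics/w3.png'); np.savez('w3.npz',im=im,d=d,T=T)
from scipy.optimize import least_squares
r=measure(im,d,c,T,(130,255,190,340),(268,203))
q=r['q']; rad=np.hypot(*(q-r['ctr']).T); print({k:r[k] for k in('top','rect','bar')}); t=q[(rad>36.5)&(rad<46)]-r['ctr']; print('tab',len(t),t.mean(0),np.degrees(np.arctan2(t[:,1].mean(),t[:,0].mean())))
E
```

```text
g t 9.1 ftool [ 4.3 -3.6 -5.1] tq [ 0.84  1.5  -0.01] op 13.5 ff 41.9 h 44.0 j7 2.245
True
pulled t 9.51 ftool [-2.  -0.6  4. ] tq [0.34 0.13 0.04] op 13.9 ff 40.0 h 54.6 j7 2.225
10.59
open t 10.86 ftool [-0.5 -0.2  0.4] tq [0.04 0.67 0.04] op 86.9 ff 0.0 h 54.0 j7 2.227
look t 12.96 ftool [-0.7  0.5  1.1] tq [ 0.71 -0.16 -0.05] op 87.0 ff 0.0 h 139.6 j7 0.497
{'top': np.float64(0.057935403016812936), 'rect': ((11.160820007324219, -18.220489501953125), (12.917532920837402, 45.21332931518555), 85.07597351074219), 'bar': np.float32(-5.1746225)}
tab 59 [39.9897255  -4.54677963] -6.48659950483561
```

View pics/w3.png

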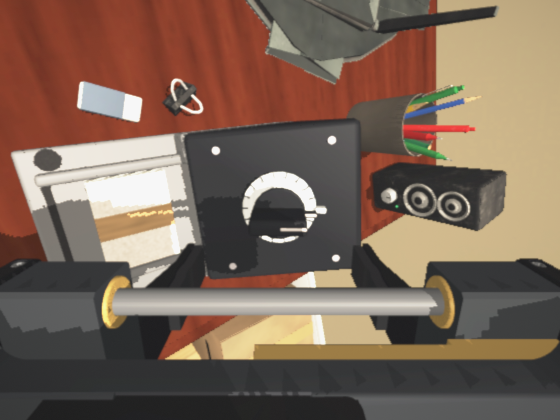

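The wrist picture shows the bar now in line with the tab at (320,210), and the knob's top has risen 9.6 mm, so it is out. Next I'll locate the pack and channel.

```bash
python3 - <<'E'
from h import *
rel=lambda X: np.stack([X@U,X@V,X[...,2]],-1)*1000
for n,f in (('top','top'),('wrist','w1'),('wrist','w3')):
    z=np.load(f+'.npz'); c=optics.calibration(n); P=pts(cv2.medianBlur(z['d'],3),c,z['T']); Q=rel(P)
    k0=rel(A0[None])[0]
    reg=(Q[...,0]>k0[0]-240)&(Q[...,0]<k0[0]-40)&(abs(Q[...,1]-k0[1])<85)
    h=Q[reg][:,2]; print(f,'k0',k0.round(1),np.histogram(h,bins=np.arange(-4,40,3)))
    def ext(lo,hi,sel=reg):
        s=sel&(Q[...,2]>lo)&(Q[...,2]<hi); q=Q[s]; print(lo,hi,s.sum(),'U',np.percentile(q[:,0],[1,50,99]).round(1),'V',np.percentile(q[:,1],[1,50,99]).round(1),'z',np.median(q[:,2]).round(1)); return q
    ext(6,40)
    wh=reg&(abs(Q[...,1]-k0[1])<44)
    q=ext(24,36,wh); print(cv2.minAreaRect(q[:,:2].astype(np.float32)))
z0=np.array([.53,-.236,.05])
th=np.radians(20); tz=np.sin(th)*U-np.cos(th)*Z
for s in (1,-1):
    y=-s*V; y=np.cross(tz, s*(np.cos(th)*U+np.sin(th)*Z)); x=np.cross(y,tz)
    for u in (-.12,-.05,0):
      for zz in (.04,.1):
        q=solver.ik(list(z0*[1,1,0]+u*U+Z*zz),R2q(np.stack([x,y,tz],1))); print(s,u,zz,None if q is None else np.round(q,2))
E
```

```text
top k0 [ 653.9 -171.2   93.1] (array([  23, 1337,  329,   31,   74,  968,  466,   67,   89,  294,  407,
        429,   11,   11]), array([-4, -1,  2,  5,  8, 11, 14, 17, 20, 23, 26, 29, 32, 35, 38]))
6 40 2848 U [469.2 531.9 599.5] V [-247.1 -170.3  -99.1] z 15.4
24 36 826 U [510.4 541.9 574.7] V [-213.9 -171.1 -128.3] z 29.1
((552.241943359375, -171.1925811767578), (88.76940155029297, 85.26123046875), 88.71070861816406)
w1 k0 [ 653.9 -171.2   93.1] (array([ 783, 5352,   15,   31,  903, 9420,  144,  174,  888, 1325, 6088,
         43,   42,   76]), array([-4, -1,  2,  5,  8, 11, 14, 17, 20, 23, 26, 29, 32, 35, 38]))
6 40 19133 U [466.9 526.4 597.6] V [-239.8 -152.8  -98. ] z 12.5
24 36 6123 U [507.7 536.9 571.5] V [-212.3 -167.8 -129. ] z 27.7
((539.6839599609375, -171.38967895507812), (86.20077514648438, 65.84878540039062), 89.567138671875)
w3 k0 [ 653.9 -171.2   93.1] (array([ 543, 5006,   15,   32,  942, 9894,  158,  164,  940, 1426, 6662,
         32,   46,   95]), array([-4, -1,  2,  5,  8, 11, 14, 17, 20, 23, 26, 29, 32, 35, 38]))
6 40 20395 U [466.9 526.5 598.2] V [-234.6 -148.8  -98. ] z 12.6
24 36 6691 U [507.8 537.7 571.5] V [-212.  -166.5 -129. ] z 27.7
((539.7485961914062, -171.04815673828125), (85.467041015625, 66.07638549804688), 88.89537048339844)
1 -0.12 0.04 [ 0.54  0.03 -0.04  2.36 -0.29  0.44 -0.95]
1 -0.12 0.1 [ 0.54 -0.09 -0.04  2.31 -0.23  0.6  -1.03]
1 -0.05 0.04 [ 0.48  0.15 -0.05  2.23 -0.23  0.44 -1.07]
1 -0.05 0.1 [ 0.48  0.05 -0.05  2.18 -0.19  0.59 -1.12]
1 0 0.04 [ 0.42  0.23 -0.02  2.12 -0.2   0.46 -1.12]
1 0 0.1 [ 0.43  0.14 -0.03  2.08 -0.16  0.59 -1.17]
-1 -0.12 0.04 [ 0.27  0.02  0.23  2.37 -0.31  0.44  2.21]
-1 -0.12 0.1 [ 0.27 -0.1   0.21  2.32 -0.18  0.6   2.07]
-1 -0.05 0.04 [ 0.24  0.15  0.2   2.24 -0.32  0.45  2.15]
-1 -0.05 0.1 [ 0.24  0.04  0.19  2.19 -0.21  0.59  2.04]
-1 0 0.04 [ 0.23  0.23  0.19  2.13 -0.31  0.46  2.11]
-1 0 0.1 [ 0.22  0.13  0.19  2.09 -0.22  0.59  2.02]
```

```bash
cat >> h.py <<'E'
th=np.radians(20); tz=np.sin(th)*U-np.cos(th)*Z; xf=np.cos(th)*U+np.sin(th)*Z
PR=np.stack([-xf,np.cross(tz,-xf),tz],1)
def corner(u,v,z): return list(u*U+v*V+z*Z-.0095*xf-.025*tz)
def cu(): 
    o=env.get_obs(); p=o['position']+.0095*xf+.025*tz; return np.array([p@U,p@V,p[2]]).round(4),(o['ft_force']@U).round(1),round(o['time'],2)
E
python3 - <<'E'
from h import *
env.goto(corner(.488,-.1712,.14),R2q(PR)); env.gripper_close(10); print(cu(),env.get_obs()['opening'])
print(env.servo_line(corner(.488,-.1712,.0225),feed=.08,force_limit=8),cu())
print(env.servo_line(corner(.545,-.1712,.0225),feed=.05,force_limit=15),cu())
print(env.servo_line(corner(.572,-.1712,.0225),feed=.02,force_limit=6),cu())
im,d,c,T=shot('wrist','pics/w4.png')
E
```

```text
(array([ 0.488 , -0.1712,  0.14  ]), np.float64(1.0), 15.87) 0.0005747971749313154
False (array([ 0.4883, -0.1713,  0.023 ]), np.float64(-0.0), 17.48)
False (array([ 0.5448, -0.1712,  0.0225]), np.float64(0.1), 18.77)
True (array([ 0.5571, -0.1713,  0.0217]), np.float64(-0.9), 19.53)
```

View pics/w4.png

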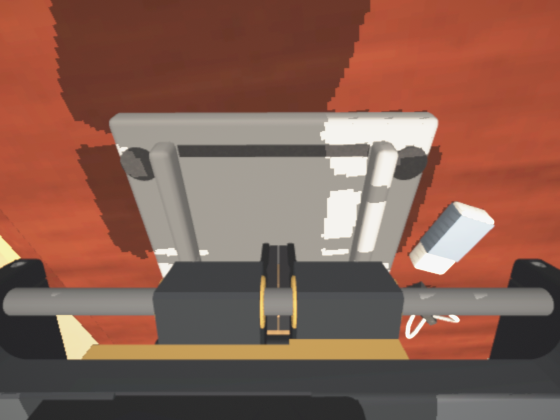

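The picture shows an empty channel behind the fingers, with the pack pushed forward out of sight. I'll press once more to confirm the stop.

```bash
python3 - <<'E'
from h import *
print(env.servo_line(corner(.568,-.1712,.0225),feed=.015,force_limit=12),cu())
env.hold(.3); print(cu())
env.servo_line(corner(.50,-.1712,.0225),feed=.08); env.servo_line(corner(.47,-.1712,.17),feed=.15)
env.let_go()
M=R2q(knobR(np.radians(85)))
env.goto(list(A0-U*.06+N*.17),M)
im,d,c,T=shot('wrist','pics/w5.png')
Q=pts(cv2.medianBlur(d,3),c,T); Q=np.stack([Q@U,Q@V,Q[...,2]],-1)*1000
s=(abs(Q[...,1]+171)<44)&(Q[...,2]>24)&(Q[...,2]<36)&(Q[...,0]>480)&(Q[...,0]<600); q=Q[s]; print(np.percentile(q[:,0],[.5,1,50,99]),cv2.minAreaRect(q[:,:2].astype(np.float32)))
b=(abs(Q[...,1]+171)<80)&(Q[...,2]>7)&(Q[...,2]<36)&(Q[...,0]>430)&(Q[...,0]<600);print(np.percentile(Q[b][:,0],1),st('x')['time'])
E
```

```text
True (array([ 0.5572, -0.1712,  0.0208]), np.float64(-1.9), 19.93)
(array([ 0.5571, -0.1712,  0.0206]), np.float64(-0.6), 20.23)
[558.18196014 558.2877465  576.83355498 597.50641845] ((578.0842895507812, -170.7909698486328), (40.49312210083008, 86.22438049316406), 0.43788662552833557)
x t 25.1 ftool [ 0.3 -0.2 -0.4] tq [ 0.69 -0.18 -0.06] op 87.2 ff 0.0 h 204.4 j7 0.539
466.1968325628947 25.1
```

View pics/w5.png

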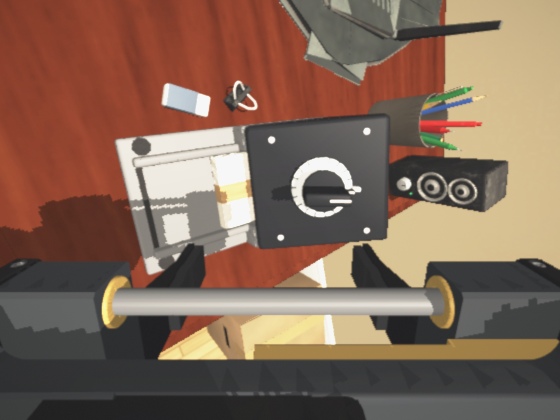

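The pack's rear face at (218,190) is under the head, 92 mm from the base front, where 93 mm is expected. The knob still points at the tab (355,190). There is time for one firmer push to rule out finger drag.

```bash
python3 - <<'E'
from h import *
env.goto(corner(.51,-.1712,.14),R2q(PR)); env.gripper_close(10)
env.servo_line(corner(.53,-.1712,.0255),feed=.1,force_limit=10); print(cu())
env.servo_line(corner(.553,-.1712,.0255),feed=.05,force_limit=15);f0=env.get_obs()['ft_force']; print(cu())
for lim,t in ((10,.565),(20,.570)):
    print(env.servo_line(corner(t,-.1712,.0255),feed=.02,force_limit=lim),cu(),(env.get_obs()['ft_force']-f0).round(1))
env.servo_line(corner(.51,-.1712,.0255),feed=.08); env.servo_line(corner(.47,-.1712,.17),feed=.2)
env.goto(list(A0-U*.06+N*.17),R2q(knobR(np.radians(85))))
im,d,c,T=shot('wrist','pics/w6.png')
P=pts(cv2.medianBlur(d,3),c,T); Q=np.stack([P@U,P@V,P[...,2]],-1)*1000
s=(abs(Q[...,1]+171)<44)&(Q[...,2]>24)&(Q[...,2]<36)&(Q[...,0]>480)&(Q[...,0]<600); print(np.percentile(Q[s][:,0],[.5,1,50]))
r=measure(im,d,c,T,(130,240,255,380),(320,188),50); print(r['top'],r['bar'],r['rect']); 
q=r['q']; rad=np.hypot(*(q-r['ctr']).T); t=q[(rad>36.5)&(rad<46)]-r['ctr']; print(len(t),np.degrees(np.arctan2(t[:,1].mean(),t[:,0].mean())),env.get_obs()['time'])
E
```

```text
(array([ 0.5304, -0.1714,  0.0261]), np.float64(0.1), 29.22)
(array([ 0.5529, -0.1711,  0.0252]), np.float64(0.3), 29.82)
True (array([ 0.5572, -0.1712,  0.0244]), np.float64(-1.5), 30.23) [-1.8 -0.2  0.9]
True (array([ 0.5573, -0.1711,  0.0234]), np.float64(-2.3), 30.54) [-2.5 -0.   1.8]
[558.19815588 558.3565566  576.85773452]
0.05808217257964629 -5.4141464 ((5.146917343139648, -1.9598264694213867), (13.2049560546875, 45.148624420166016), 84.49894714355469)
36 -6.440940814352631 33.525
```

```bash
python3 -c "
from h import *
print(hand_in())"
```

```text
the job is handed in; nothing more can be done
None
```

I turned the knob to the tab (within about 1° by camera), pulled it out to its stop, then pushed the card pack home against the throat stop, and handed the job in at about 34 s; nothing else was touched.

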